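# Hold the hold-to-run key switch turned

## Robot

A 7-joint arm with a two-finger parallel gripper is mounted at the origin on the work surface. World frame = base frame: x ahead of the robot, y to its left, z up, the work surface at z = 0. Lengths are in m, angles in rad, forces in N, time in s.
With the tool pointing down it reaches from about 0.425 to 0.875 m from the base axis. Payload 8.4 kg.
Tool frame: the origin (TCP) lies between the finger pads; the fingertips stand 14 mm ahead of it and the grasp point (between the pads) lies 5 mm behind it; z points along the fingers, y is the line along which they close (so a half turn about z gives the same grasp; the last joint's range is limited). The gripper opens to 87 mm and grips with 3 to 60 N. Pads are 19 mm wide; open, the fingers measure 117 mm over their backs; the gripper's body (75 mm by 190 mm) begins 51 mm behind the grasp point.
Start: joints at [1.139, 0.333, 0.04, 1.465, -0.013, 1.343, -0.059], TCP at [0.212, -0.614, 0.237] pointing down, gripper open.
Joint ranges: [-2.58, 2.58], [-0.38, 2.09], [-1.3, 1.39], [0.25, 2.4], [-1.5, 4.64], [0.08, 2.09], [-2.65, 2.65]. Speed limits (rad/s): [2.22, 2.22, 2.79, 2.79, 3.14, 3.14, 3.14].

## Interface

Orientations are given as a unit quaternion [w, x, y, z].
In Python, from workcell import arm gives the robot as it stands.
- The arm moves only by the tool drive_tool, never from a script. Its argument "rows" is a list that holds one entry, the list of rows, each a list of 6 numbers: the shift along the tool's x, y, z in units of 40 mm (1.0 is 40 mm), then the turn, a rotation vector about the tool's x, y, z in rad. A call has 1 to 5 rows; each row is the pose to reach, as a shift and turn from the pose commanded when the call began, along the tool's axes at that moment; what a row does not reach only later rows make up. A row lasts 1/10 s, in which the tool goes at most 50 mm and 8.59 degrees, less where a joint would pass 70% of its speed; a pose out of reach is approached as far as the arm can. A call with a gripper value outside its range is refused whole. "claw" is the finger opening in mm, from 0 to 87, set as the call begins (left out, the last holds). The fingers move at their own pace and stop on an object; the grip force is fixed at half the most. Time passes only in rows, so rows that repeat a pose let the fingers close. It gives the time, the measured TCP pose, the force, the opening and the grip force at its end, in the units of the state.
- arm.get_obs(): the state, without advancing time (a new reading comes with each control period).
- arm.get_image(name): name is "side" or "top" or "wrist"; returns the picture (480x640x3 uint8, blue, green, red); there is no depth.
- arm.get_calibration(name): a dict with "camera_matrix" (3x3 intrinsics, pixels), "extrinsics" (4x4, takes a point from camera to world coordinates); the wrist camera has in their place "T_tool_cam" (4x4, takes a point from camera to tool coordinates, whose origin is the TCP and whose axes are the flange's). Camera axes: x right, y down, z forward; pixel columns grow to the right and rows downward; lengths in m; the calibration is good to about 2 mm. The wrist camera is an equidistant fisheye: a pixel r from the principal point sees the ray r / f radians off the axis. A picture is of the moment at which its call begins: read the wrist's pose just before it. get_calibration takes no time and is no camera call.
- arm.finish_job(): hands the job in; it is judged then, once.
The state is a dict: "time_s": time; "q": joint angles; "dq": joint speeds; "joint_torque": joint torques, N m; "tool_pos": TCP position; "eef_rot": TCP orientation; "ft_force": force on the tool from outside, world axes, zero at the start; "torque": the same for the moment, N m; "width": finger opening in m; "finger_force": force on a finger pad.
Only numpy, scipy, OpenCV 4.12 (cv2) and the standard library are available. Lean on these libraries where they do the work, as an engineer would, in place of code of your own. Each camera call takes 0.05 s, during which the arm holds its last target. There are 200 camera calls.

## Task

Take the red-headed key out of the white key block and push it fully home in the brass key switch on top of the grey control box without forcing it (its pins stick; wiggling the key a little while pressing helps it past them). Once it is home, turn it a quarter turn clockwise (seen from above) against the return spring and finish still gripping it there, because the switch springs back when let go. Leave the other two keys and everything else on the bench where they are.

Things in the scene. Friction and masses are not known exactly. Their poses are not given: they have to be found in the camera images.
- key_red: Red-headed key, 30 to 55 g, upright in one of the key block's three slots (which one varies). Origin: centre of the blade's tip, the lowest point; z up along the key, x along the blade's width. Steel blade 12 mm (x) by 5 mm (y), 30 mm long, its last 3.5 mm tapering to 8 by 1.6 mm. Above it a round shoulder, then the head. The key is the same turned half round about z and fits either way.
- red_head (a point): Middle of the red key's head, 55 mm above the tip; axes as the key's. Head 36 mm wide (x), 12 mm thick (y), 40 mm tall, from 35 to 75 mm above the tip: grip it across the 12 mm. Under it a round steel shoulder, 22 mm in diameter, from 30 to 35 mm above the tip, that rests on the block and, when home, on the switch.
- pins (a point): Point on the slot's axis between its two hidden sticky pins, 14 mm below the mouth. The pins, 9 and 19 mm down, stand 3 mm into the slot from opposite long sides (+y and -y of the slot). Each yields to about 10 N sideways and stays back. Straight down it takes 10 to 20 N to pass one; under 10 N if the key is wiggled sideways by 0.5 to 1 mm and turned to and fro by 0.05 rad.
- key_blue: The same key with a blue head; it stays in its slot. Axes as for the red key.
- key_yellow: The same key with a yellow head; it stays in its slot. Axes as for the red key.
- key_block: White plastic block fixed to the bench, 60 (x) by 190 (y) by 45 mm high, origin in the middle of its underside. Three slots in its top, at y = -60, 0 and 60 mm, hold the keys upright, blade width (key x) along the block's y. Parked keys' tips are 15 mm above the bench, their heads reach 90 mm.
- control_box: Grey control box fixed to the bench, 150 (x) by 180 (y) by 70 mm high, origin in the middle of its underside. The brass switch barrel is in the centre of its top. White mark on the box's -x side of the barrel: slot direction at rest; green mark on its +y side: direction after the quarter turn. Three lamps, up to 8 mm high, along its +x edge.
- keyway (a point): Centre of the slot's mouth, in the top of the round brass barrel (34 mm diameter), 72 mm above the bench. It turns with the barrel: z up, x along the slot (the box's x at rest). Slot 13.2 mm (x) by 6.2 mm (y) with a 1.5 mm chamfer, 36 mm deep. The key is home when its shoulder sits on the barrel: tip 30 mm below this point.
- barrel (a joint): Angle of the brass barrel in rad, 0 at rest, growing clockwise seen from above, to a stop at 1.57. A spring returns it to 0 from any angle: about 0.03 N m to start it, 0.08 N m at the stop. With the blade's play the key turns 0.1 to 0.2 rad more than the barrel.
- flask: Conical glass flask, 80 mm wide, 130 mm high; bystander. Origin: centre of its underside.
- reagent_bottle: Amber bottle, 60 mm wide, 130 mm high; bystander. Origin: centre of its underside.
- petri_dish: Open glass dish, 90 mm wide, 16 mm high; bystander. Origin: centre of its underside.
- pipette_blue: White and blue pipette lying flat, 270 mm long, 26 mm high; bystander. Origin: under its middle; x along its length.
- pipette_yellow: White and yellow pipette lying flat, 270 mm long, 26 mm high; bystander. Origin: under its middle; x along its length.
Not all that is in view belongs to the job. What is shaped like the control_box but brown or pink is not meant.

How it is judged:
On the way, in this order (a step that is already met when the one before it is completed fails the run):
1. the red key is lifted clear of the key block (z of key_red in the frame of key_block above 0.048 m and contact force between the fingers and key_red above 1 N), for 0.1 s.
2. the red key is fully home in the switch, which is still unturned (below 0.4 rad) (z of key_red in the frame of keyway below -0.0275 m and horizontal distance between key_red and keyway below 0.004 m and angle between key_red's own z axis and vertical below 0.12 rad and value of joint barrel below 0.4 rad), for 0.1 s.
At the end, for the whole second after the job is handed in: The red key is home in the switch (tip at least 27.5 mm below the slot's mouth, within 4 mm of its axis, upright within 0.12 rad), the barrel is turned at least 1.3 rad clockwise, and the gripper still grips the key (over 2 N) and keeps it at rest there (z of key_red in the frame of keyway below -0.0275 m and horizontal distance between key_red and keyway below 0.004 m and angle between key_red's own z axis and vertical below 0.12 rad and value of joint barrel above 1.3 rad and contact force between the fingers and key_red above 2 N and linear speed of key_red below 0.03 m/s); the arm keeps its last pose, push and grip.
It fails at once if the key or the switch is forced (over 70 N between them) (contact force between key_red and control_box above 70 N).
It fails at once if the blue or yellow key is moved more than 25 mm or tipped over 0.35 rad (distance of any of key_blue, key_yellow from where it was at the start of the episode above 0.025 m or angle between any of key_blue, key_yellow's own z axis and vertical above 0.35 rad).
It fails at once if glassware is moved more than 25 mm or tipped over 0.35 rad (distance of any of flask, reagent_bottle, petri_dish from where it was at the start of the episode above 0.025 m or angle between any of flask, reagent_bottle, petri_dish's own z axis and vertical above 0.35 rad).
It fails at once if a pipette is moved more than 25 mm or tipped over 0.35 rad (distance of any of pipette_blue, pipette_yellow from where it was at the start of the episode above 0.025 m or angle between any of pipette_blue, pipette_yellow's own z axis and vertical above 0.35 rad).
It also fails if it takes over 54 s, if anything falls off the work surface, if the arm or the gripper's body presses on something with over 40 N, if the wrist force passes 120 N, or if a joint passes its speed limit or range.

## Working session

There is one attempt and no reset: what is moved stays moved. The work goes in short steps, Python scripts to look and compute and a tool call to move; the robot and the scene stay as the last step left them, time stands still between calls to the robot, and variables do not carry over. Pictures are saved under pics/ and viewed, at most 10 in all, crops included, and the job is handed in when it is done.

Besides the shell and the picture viewer there is one more tool, called after "Emit:" as name(argument=value, ...) on one line, values as JSON. drive_tool: Moves the arm, as the interface text tells. Its arguments: {"type":"object","properties":{"rows":{"type":"array","items":{"type":"array","items":{"type":"array","items":{"type":"number"}}}},"claw":{"type":"number"}},"required":["rows"]}

```bash
ls; mkdir -p pics
python3 - <<'E'
from workcell import arm
import cv2,numpy as np
np.set_printoptions(precision=4,suppress=True)
o=arm.get_obs()
for k,v in o.items(): print(k,np.round(v,4))
for n in("side","top","wrist"):
    cv2.imwrite(f"pics/{n}0.png",arm.get_image(n)); c=arm.get_calibration(n)
    for k,v in c.items(): print(n,k,v)
E
```

```text
pics
time_s 0.0
q [ 1.1388  0.3339  0.0399  1.4663 -0.0134  1.3433 -0.0585]
dq [ 0.0015  0.0015  0.0011 -0.0012  0.0004 -0.0007 -0.0006]
joint_torque [  0.0002 -65.6361   1.3351 -40.3802  -0.0598   0.0447   0.0002]
tool_pos [ 0.2122 -0.6139  0.2357]
eef_rot [-0.0008  0.9862  0.1656 -0.0002]
ft_force [-0.1037  0.7857 -0.0895]
torque [ 0.0469  0.0101 -0.0091]
finger_force 0.0
width 0.0866
side camera_matrix [[447.175    0.     321.1465]
 [  0.     447.175  243.8537]
 [  0.       0.       1.    ]]
side extrinsics [[-0.8843 -0.2121  0.416   0.0905]
 [-0.4666  0.4385 -0.7681  0.7723]
 [-0.0195 -0.8733 -0.4867  0.5749]
 [ 0.      0.      0.      1.    ]]
top camera_matrix [[466.0816   0.     314.9901]
 [  0.     466.0816 243.7867]
 [  0.       0.       1.    ]]
top extrinsics [[ 0.0103 -0.9967  0.0805  0.3891]
 [-0.9999 -0.0112 -0.011  -0.0092]
 [ 0.0119 -0.0804 -0.9967  1.3269]
 [ 0.      0.      0.      1.    ]]
wrist camera_matrix [[371.6483   0.     320.452 ]
 [  0.     371.6483 238.427 ]
 [  0.       0.       1.    ]]
wrist T_tool_cam [[-0.0009 -0.952  -0.3062  0.0854]
 [ 1.     -0.0005 -0.0012  0.    ]
 [ 0.001  -0.3062  0.952  -0.1479]
 [ 0.      0.      0.      1.    ]]
```

View pics/top0.png

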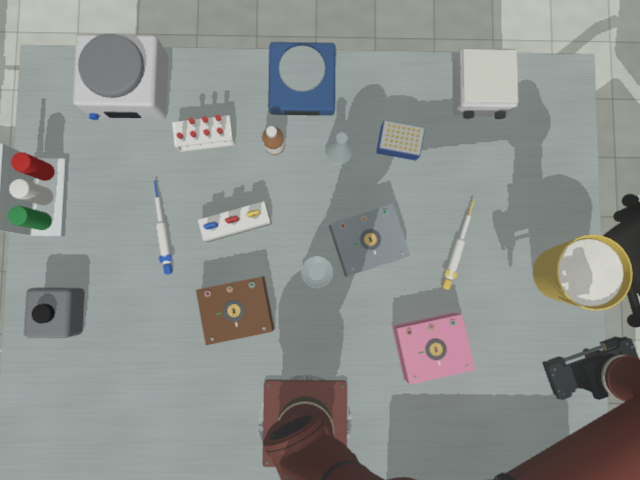

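View pics/side0.png

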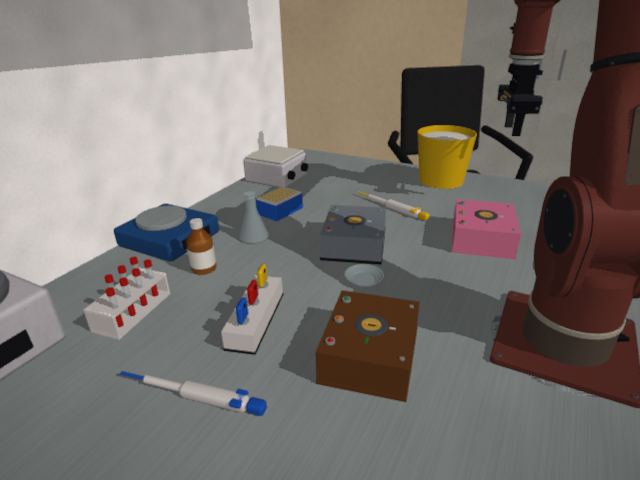

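The top view shows the key block at about (234,221), with blue (210,225), red (232,219) and yellow (253,213) heads. The grey box is at (370,240), with its barrel at (371,239).

Things that could be taken for the red key: the red head in the white block (232,219), the red-capped tubes (180–220,117–135) and the red tube (33,166). By the description it is the head in the block. Of the boxes, grey (370,240), brown (234,310) and pink (436,349), it is the grey one. I'll check both in a close crop.

Run:
```python
import cv2,numpy as np
a=cv2.imread('pics/top0.png')
A=cv2.resize(a[190:255,185:285],None,fx=8,fy=8,interpolation=cv2.INTER_CUBIC)[:, :400*2]
B=cv2.resize(a[195:285,320:420],None,fx=6,fy=6,interpolation=cv2.INTER_CUBIC)
A=cv2.resize(a[195:285,185:285],None,fx=4,fy=4,interpolation=cv2.INTER_CUBIC)
B=cv2.resize(a[195:285,320:420],None,fx=4,fy=4,interpolation=cv2.INTER_CUBIC)
cv2.imwrite('pics/crop1.png',np.hstack([A,B]))
```

```text
(no output)
```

View pics/crop1.png

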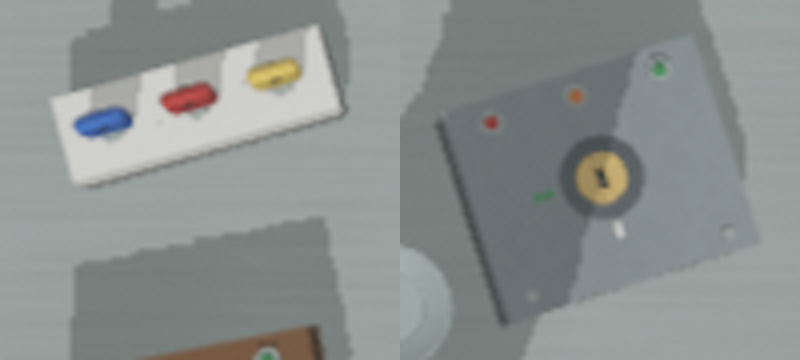

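The crop confirms it: the red key is in the middle slot, and the grey box has its barrel at crop (602,177) and its white mark at (619,230).

```bash
cat > h.py <<'E'
import numpy as np,cv2
from workcell import arm
from scipy.spatial.transform import Rotation as R
np.set_printoptions(precision=4,suppress=True)
def pose(o=None):
    o=o or arm.get_obs(); q=o['eef_rot']
    T=np.eye(4); T[:3,:3]=R.from_quat([q[1],q[2],q[3],q[0]]).as_matrix(); T[:3,3]=o['tool_pos']; return T
def back(name,px,z,T=None):
    c=arm.get_calibration(name); K=c['camera_matrix']; u=(np.array(px,float)-K[:2,2])/[K[0,0],K[1,1]]
    if name=='wrist':
        r=np.linalg.norm(u); d=np.r_[u/max(r,1e-9)*np.sin(r),np.cos(r)]; E=(pose() if T is None else T)@c['T_tool_cam']
    else: d=np.r_[u,1]; E=np.array(c['extrinsics'])
    d=E[:3,:3]@d; p=E[:3,3]; return p+d*(z-p[2])/d[2]
def proj(name,P,T=None):
    c=arm.get_calibration(name);K=c['camera_matrix']
    E=(pose() if T is None else T)@c['T_tool_cam'] if name=='wrist' else np.array(c['extrinsics'])
    p=np.linalg.inv(E)@np.r_[P,1]
    if name=='wrist':
        r=np.hypot(p[0],p[1]); th=np.arctan2(r,p[2]); u=p[:2]/r*th
    else: u=p[:2]/p[2]
    return u*K[0,0]+K[:2,2]
def delta(P,yaw_y):
    """shift (units of 40 mm) and turn vector from the present pose to TCP P, tool down, tool y at world yaw yaw_y"""
    T=pose(); y=np.array([np.cos(yaw_y),np.sin(yaw_y),0]); z=np.array([0,0,-1.]); x=np.cross(y,z)
    G=np.c_[x,y,z]; return T[:3,:3].T@(np.array(P)-T[:3,3])/0.04, R.from_matrix(T[:3,:3].T@G).as_rotvec()
E
python3 - <<'E'
from h import *
f=lambda x,y,x0:((x-(400 if x0==320 else 0)+.5)/4+x0-.5,(y+.5)/4+195-.5)
C=[back('top',f(*p,320),.07)[:2] for p in[(440,120),(692,37),(760,242),(503,325)]]
B=[back('top',f(*p,185),.045)[:2] for p in[(50,98),(318,25),(344,110),(78,186)]]
for n,Q in(('box',C),('block',B)):
    print(n,np.mean(Q,0)); 
    for i in range(4):
        d=Q[(i+1)%4]-Q[i]; print(np.linalg.norm(d),np.degrees(np.arctan2(d[1],d[0])))
print('barrel',back('top',f(602,177,320),.072))
for n,p in(('blue',(102,122)),('red',(189,97)),('yel',(274,73))): print(n,back('top',f(*p,185),.088))
for n,p,z in(('flask',(340,150),.0),('dish',(317,271),.016),('bottle',(273,139),0)): print(n,back('top',p,z))
print('side red',proj('side',back('top',f(189,97,185),.088)),'side barrel',proj('side',back('top',f(602,177,320),.072)))
E
```

```text
box [ 0.5033 -0.1704]
0.18147779663199748 -71.01659668695277
0.14687626891275465 -161.88495758956887
0.18314883813397528 108.4132091915589
0.14508887761822473 17.44787974316221
block [0.554 0.201]
0.19145512535521775 -73.85493692095258
0.06219585854790834 -162.12456593851257
0.18999965993863818 106.7699214639995
0.06432658174420687 19.125657032783334
barrel [ 0.5055 -0.1722  0.072 ]
blue [0.536  0.2575 0.088 ]
red [0.5535 0.2    0.088 ]
yel [0.5703 0.1436 0.088 ]
flask [ 0.7704 -0.0937  0.    ]
dish [ 0.4184 -0.0301  0.016 ]
bottle [0.8004 0.1013 0.    ]
side red [252.8206 282.9673] side barrel [353.8468 219.2007]
```

Run:
```python
from h import *
print(*delta([.505,-.172,.22],np.radians(-18)))
```

```text
[10.5284 -8.053   0.4058] [-0.0012 -0.0005 -0.9239]
```

Emit:
drive_tool(rows=[[[10.53, -8.05, 0.4, 0, 0, -0.92], [10.53, -8.05, 0.4, 0, 0, -0.92], [10.53, -8.05, 0.4, 0, 0, -0.92], [10.53, -8.05, 0.4, 0, 0, -0.92], [10.53, -8.05, 0.4, 0, 0, -0.92]]])

```text
time_s: 0.65
tool_pos: [0.351, -0.4041, 0.2289]
eef_rot: [-0.0, 0.855, 0.518, -0.0]
ft_force: [0.2, 0.5, 0.1]
width: 0.0867
finger_force: 0.0
```

Run:
```python
from h import *
print(pose()[:3,3],arm.get_obs()['q'],*delta([.505,-.172,.22],np.radians(-18)))
```

```text
[ 0.351  -0.4041  0.2289] [ 0.9507  0.1162 -0.1929  1.7465  0.0234  1.2812  0.2704] [6.9262 0.7203 0.2201] [-0.0001  0.0001 -0.1678]
```

Emit:
drive_tool(rows=[[[6.93, 0.72, 0.22, 0, 0, -0.168], [6.93, 0.72, 0.22, 0, 0, -0.168], [6.93, 0.72, 0.22, 0, 0, -0.168], [6.93, 0.72, 0.22, 0, 0, -0.168], [6.93, 0.72, 0.22, 0, 0, -0.168]]])

```text
time_s: 1.15
tool_pos: [0.4904, -0.1968, 0.2211]
eef_rot: [0.0, 0.811, 0.585, -0.0]
ft_force: [-0.2, -0.9, 0.5]
width: 0.087
finger_force: 0.0
```

Emit:
drive_tool(rows=[[[0.8, 0.1, 0.0, 0, 0, 0], [0.8, 0.1, 0, 0, 0, 0], [0.8, 0.1, 0, 0, 0, 0], [0.8, 0.1, 0, 0, 0, 0]]])

```text
time_s: 1.55
tool_pos: [0.503, -0.1708, 0.2209]
eef_rot: [-0.0, 0.811, 0.585, -0.0]
ft_force: [-0.5, -1.1, -0.3]
width: 0.0873
finger_force: 0.0
```

Run:
```python
from h import *
T=pose();print(T[:3,3],arm.get_obs()['q']);np.save('Tw1.npy',T)
cv2.imwrite('pics/w1.png',arm.get_image('wrist'))
print(proj('wrist',[.5055,-.1722,.072],T),delta([.5535,.2,.2],np.radians(16.5)))
```

```text
[ 0.503  -0.1708  0.2209] [ 0.6444  0.1303 -0.4347  1.7559  0.0579  1.2684 -0.126 ]
[323.6179 227.365 ] (array([ 9.1973, -1.7383,  0.5214]), array([-0.0005,  0.0003, -0.6103]))
```

View pics/w1.png

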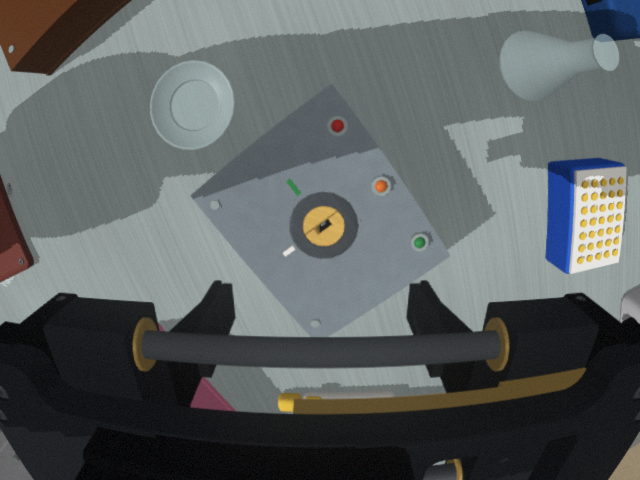

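The wrist view has the brass barrel at (323,226), within about 1 px of the top-camera estimate, with its slot pointing from the white mark at (290,250). Next I'll measure it precisely.

```bash
cat > bar.py <<'E'
from h import *
def barrel(im,T,guess,rad=40):
    hsv=cv2.cvtColor(im,cv2.COLOR_BGR2HSV); m=cv2.inRange(hsv,(12,90,80),(32,255,255))
    k=np.zeros_like(m); cv2.circle(k,tuple(int(v) for v in guess),rad,255,-1); m&=k
    c=max(cv2.findContours(m,cv2.RETR_EXTERNAL,cv2.CHAIN_APPROX_NONE)[0],key=cv2.contourArea)
    h=cv2.convexHull(c)[:,0]; P=np.array([back('wrist',p,.072,T)[:2] for p in h])
    ctr,d=cv2.minEnclosingCircle(P.astype(np.float32)*1000)
    f=np.zeros_like(m); cv2.fillPoly(f,[h],255); f=cv2.erode(f,np.ones((5,5)))
    g=cv2.cvtColor(im,cv2.COLOR_BGR2GRAY); ys,xs=np.where((f>0)&(g<70))
    S=np.array([back('wrist',p,.072,T)[:2] for p in zip(xs,ys)]); mu=S.mean(0); w,v=np.linalg.eigh(np.cov((S-mu).T)); a=v[:,1]
    el=cv2.fitEllipse(P.astype(np.float32)*1000)
    return np.array(ctr)/1000,d,np.array(el[0])/1000,el[1],mu,np.degrees(np.arctan2(a[1],a[0])),len(S)
E
python3 - <<'E'
from bar import *
T=np.load('Tw1.npy'); print(*barrel(cv2.imread('pics/w1.png'),T,(323,226)))
w=back('wrist',(290,250.5),.07,T)[:2]; g=back('wrist',(294,187),.07,T)[:2]; c=back('wrist',(323.5,226),.072,T)[:2]
for p in(w,g): print(np.degrees(np.arctan2(*(p-c)[::-1])))
Q=[back('wrist',p,.07,T)[:2] for p in[(331,86),(448,258),(318,339),(191,196)]]
for i in range(4):
    d=Q[(i+1)%4]-Q[i]; print(np.linalg.norm(d),np.degrees(np.arctan2(d[1],d[0])))
E
```

```text
[ 0.5055 -0.171 ] 17.613935470581055 [ 0.5055 -0.171 ] (34.794612884521484, 34.947994232177734) [ 0.5065 -0.1708] -157.9326532172189 61
-160.47642496106982
108.03841783701571
0.17889868261173406 -72.16970168391417
0.14252815069508978 -163.34259955028006
0.1754804184944433 109.48947502340594
0.14758027423273817 18.053283577186367
```

Emit:
drive_tool(rows=[[[9.2, -1.74, 0.5, 0, 0, -0.61], [9.2, -1.74, 0.5, 0, 0, -0.61], [9.2, -1.74, 0.5, 0, 0, -0.61], [9.2, -1.74, 0.5, 0, 0, -0.61], [9.2, -1.74, 0.5, 0, 0, -0.61]]], claw=50)

```text
time_s: 2.1
tool_pos: [0.5369, 0.0781, 0.208]
eef_rot: [0.0, 0.596, 0.803, -0.0]
ft_force: [1.4, -0.4, -0.4]
width: 0.0558
finger_force: 0.0
```

Run:
```python
from h import *
print(pose()[:3,3],arm.get_obs()['q'],*delta([.5535,.2,.2],np.radians(16.5)))
```

```text
[0.5369 0.0781 0.208 ] [ 0.3719  0.1916 -0.6691  1.7393  0.1255  1.2532 -0.0349] [2.7972 1.2769 0.1972] [0.0005 0.0008 0.0047]
```

Emit:
drive_tool(rows=[[[2.8, 1.27, 0.2, 0, 0, 0], [2.8, 1.27, 0.2, 0, 0, 0], [2.8, 1.27, 0.2, 0, 0, 0], [2.8, 1.27, 0.2, 0, 0, 0], [2.8, 1.27, 0.2, 0, 0, 0]]], claw=50)

```text
time_s: 2.6
tool_pos: [0.5536, 0.1986, 0.1995]
eef_rot: [-0.0, 0.598, 0.802, -0.0]
ft_force: [0.7, -1.1, 0.2]
width: 0.05
finger_force: 0.0
```

Run:
```python
from h import *
T=pose();print(T[:3,3],arm.get_obs()['q']);np.save('Tw2.npy',T)
im=arm.get_image('wrist');cv2.imwrite('pics/w2.png',im)
print(proj('wrist',[.5535,.2,.09],T),delta([.5535,.2,.1],np.radians(16.5)))
hsv=cv2.cvtColor(im,cv2.COLOR_BGR2HSV)
m=cv2.inRange(hsv,(0,130,70),(8,255,255))|cv2.inRange(hsv,(172,130,70),(180,255,255))
n,l,s,c=cv2.connectedComponentsWithStats(m)
for i in range(1,n):
    if s[i,4]>60: print(s[i],c[i])
```

```text
[0.5536 0.1986 0.1995] [ 0.1742  0.3121 -0.7194  1.64    0.2137  1.2709 -0.2958]
[320.2201 239.4249] (array([0.0607, 0.01  , 2.4889]), array([-0.0006,  0.0009, -0.0004]))
[102  89  10  11  79] [106.557   93.6456]
[564 142  13  12 123] [570.0244 147.0407]
[608 148  19  18 266] [617.0226 156.1842]
[557 175  13  12 121] [562.8264 180.3058]
[599 187  19  18 261] [608.2222 195.4981]
[623 195  17  18 234] [631.5983 203.2436]
[317 203  15  53 709] [323.6446 229.3131]
[548 207  14  14 125] [554.56 213.2 ]
[589 225  19  19 257] [597.7471 234.0739]
[613 231  18  19 237] [621.4768 239.865 ]
[540 239  12  14 117] [545.4872 245.0427]
[577 262  18  19 243] [585.5802 271.1523]
[602 266  17  19 227] [609.9295 275.0441]
```

View pics/w2.png

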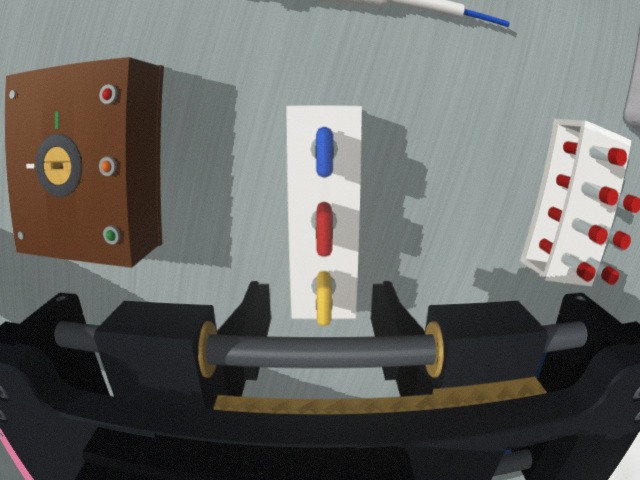

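The wrist view shows the block's top face with corners near (287,106), (361,106), (357,318) and (291,319). The red head is at (324,229), between blue (324,152) and yellow (324,298), and the tool is well lined up. I'll get the slot from the block's corners.

Run:
```python
from h import *
T=np.load('Tw2.npy')
Q=[back('wrist',p,.045,T)[:2] for p in[(287,106),(361.5,106),(357,318),(291.5,319)]]
print('block',np.mean(Q,0))
for i in range(4):
    d=Q[(i+1)%4]-Q[i]; print(np.linalg.norm(d),np.degrees(np.arctan2(d[1],d[0])))
im=cv2.imread('pics/w2.png');hsv=cv2.cvtColor(im,cv2.COLOR_BGR2HSV)
for n,(lo,hi) in dict(red=((0,130,70),(8,255,255)),blue=((105,130,60),(125,255,255)),yel=((20,130,90),(32,255,255))).items():
    m=cv2.inRange(hsv,lo,hi);m[:,:290]=0;m[:,350:]=0;m[:100]=0;m[330:]=0
    ys,xs=np.where(m>0); print(n,xs.min(),xs.max(),ys.min(),ys.max(),'xmid',[back('wrist',((xs.min()+xs.max())/2,y),.09,T)[:2] for y in (ys.min(),ys.max())])
# projected head box for guess
B=np.mean(Q,0)
for c in([.5535,.2],B):
    ax=T[:3,0]; 
    for z in(.09,.05):
        print(c,z,[proj('wrist',np.r_[c,z]+s*.018*ax,T) for s in(1,-1)])
print((np.r_[B,0]-T[:3,3])@T[:3,:3])
```

```text
block [0.5561 0.2034]
0.059583070211560285 16.652393524980447
0.18952098377159518 -73.07276717167035
0.06132094311477411 -162.5346647983073
0.19039060398080954 106.40484103128259
red 317 331 203 255 xmid [array([0.5484, 0.2267]), array([0.5596, 0.1892])]
blue 316 331 128 175 xmid [array([0.5329, 0.2772]), array([0.5423, 0.2458])]
yel 317 330 272 324 xmid [array([0.5632, 0.176 ]), array([0.5762, 0.1325])]
[0.5535, 0.2] 0.09 [array([320.1938, 215.4347]), array([320.246 , 262.4544])]
[0.5535, 0.2] 0.05 [array([320.2675, 203.4075]), array([320.3102, 245.0994])]
[0.5561 0.2034] 0.09 [array([325.0158, 211.9437]), array([324.8783, 259.2323])]
[0.5561 0.2034] 0.05 [array([324.4745, 200.3414]), array([324.3838, 242.2162])]
[0.0041 0.0039 0.1995]
```

Emit:
drive_tool(rows=[[[0.09, 0.08, 1.0, 0, 0, 0], [0.09, 0.08, 2.0, 0, 0, 0], [0.09, 0.08, 2.8, 0, 0, 0], [0.09, 0.08, 3.25, 0, 0, 0], [0.09, 0.08, 3.25, 0, 0, 0]]])

```text
time_s: 3.15
tool_pos: [0.5543, 0.2008, 0.0672]
eef_rot: [-0.001, 0.599, 0.801, -0.002]
ft_force: [-0.4, -1.0, -0.1]
width: 0.0501
finger_force: 0.0
```

Run:
```python
from h import *
T=pose();print(T[:3,3],arm.get_obs()['ft_force']);np.save('Tw3.npy',T)
im=arm.get_image('wrist');cv2.imwrite('pics/w3.png',im)
hsv=cv2.cvtColor(im,cv2.COLOR_BGR2HSV)
m=cv2.inRange(hsv,(0,130,50),(8,255,255))|cv2.inRange(hsv,(172,130,50),(180,255,255))
m[:,:200]=0;m[:,440:]=0
n,l,s,c=cv2.connectedComponentsWithStats(m)
for i in range(1,n):
    if s[i,4]>200: print(s[i],c[i])
B=T[:3,3]
for z in(.09,.05): print([proj('wrist',np.r_[B[:2],z]+s*.018*T[:3,0],T) for s in(1,-1)])
```

```text
[0.5543 0.2008 0.0672] [-0.3854 -0.9751 -0.0973]
[ 310  266   29   71 1818] [323.4164 303.5946]
[array([318.6725, 305.3092]), array([318.9374, 378.6973])]
[array([319.4423, 265.8528]), array([319.5788, 329.9676])]
```

View pics/w3.png

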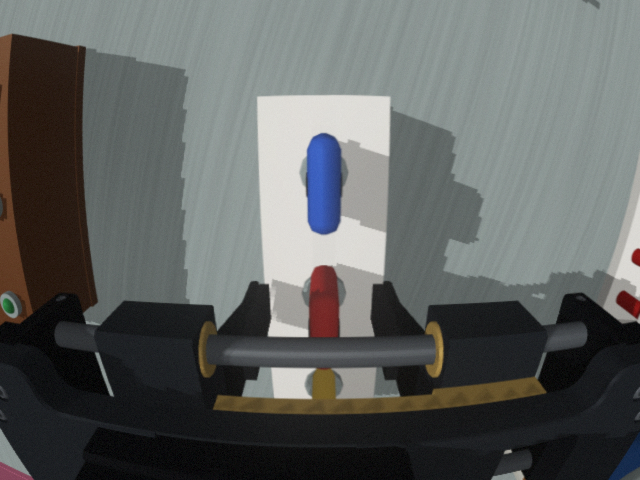

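The close view has the red head between the fingers at (323,300), about 1.5–2 mm off centre towards +y. I'll centre it and close.

Emit:
drive_tool(rows=[[[0.03, 0.04, -0.04, 0, 0, 0], [0.03, 0.04, -0.04, 0, 0, 0]]])

```text
time_s: 3.4
tool_pos: [0.558, 0.2059, 0.0734]
eef_rot: [0.001, 0.598, 0.802, 0.001]
ft_force: [0.9, 1.2, 0.1]
width: 0.0501
finger_force: 0.0
```

Emit:
drive_tool(rows=[[[0, 0, 0, 0, 0, 0], [0, 0, 0, 0, 0, 0], [0, 0, 0, 0, 0, 0], [0, 0, 0, 0, 0, 0], [0, 0, 0, 0, 0, 0]]], claw=0)

```text
time_s: 3.9
tool_pos: [0.5565, 0.2058, 0.0714]
eef_rot: [-0.0, 0.597, 0.802, -0.0]
ft_force: [0.6, -0.4, -0.1]
width: 0.018
finger_force: 0.0
```

Emit:
drive_tool(rows=[[[0, 0, 0, 0, 0, 0], [0, 0, 0, 0, 0, 0], [0, 0, 0, 0, 0, 0]]])

```text
time_s: 4.2
tool_pos: [0.5557, 0.2055, 0.0711]
eef_rot: [-0.001, 0.597, 0.802, -0.001]
ft_force: [-4.7, -1.8, 2.1]
width: 0.0119
finger_force: 30.0
```

Emit:
drive_tool(rows=[[[0, 0, -0.3, 0, 0, 0], [0, 0, -0.8, 0, 0, 0], [0, 0, -1.5, 0, 0, 0], [0, 0, -2.5, 0, 0, 0], [0, 0, -2.75, 0, 0, 0]]])

```text
time_s: 4.7
tool_pos: [0.5589, 0.2073, 0.187]
eef_rot: [0.002, 0.597, 0.802, 0.003]
ft_force: [0.9, 0.2, -0.4]
width: 0.012
finger_force: 30.0
```

Run:
```python
from h import *
T=pose();o=arm.get_obs();print(T[:3,3],o['ft_force'],o['q'],o['width'],o['finger_force'])
print(delta([.5055,-.171,.18],np.radians(108.3)))
```

```text
[0.5589 0.2073 0.187 ] [ 0.8705  0.197  -0.3983] [ 0.1596  0.3333 -0.7203  1.6437  0.2314  1.2437 -0.3164] 0.011972982365888724 29.99894728884101
(array([-8.679 , -3.9862,  0.1388]), array([ 0.0065,  0.0059, -1.5999]))
```

Emit:
drive_tool(rows=[[[-2, -0.9, 0, 0, 0, -0.14], [-4, -1.8, 0, 0, 0, -0.28], [-5.5, -2.6, 0, 0, 0, -0.42], [-7, -3.3, 0, 0, 0, -0.56], [-8, -3.7, 0, 0, 0, -0.7]]])

```text
time_s: 5.2
tool_pos: [0.5252, -0.0165, 0.1822]
eef_rot: [0.001, 0.305, 0.952, 0.0]
ft_force: [0.4, 0.1, -0.1]
width: 0.0119
finger_force: 30.0
```

Run:
```python
from h import *
print(pose()[:3,3],arm.get_obs()['q']);print(delta([.5055,-.171,.18],np.radians(108.3)))
```

```text
[ 0.5252 -0.0165  0.1822] [ 0.6097  0.1831 -0.7292  1.8095  0.1314  1.196   0.7914]
(array([-1.8441, -3.4286,  0.0556]), array([-0.0001,  0.0019, -0.9396]))
```

Emit:
drive_tool(rows=[[[-0.6, -1.1, 0, 0, 0, -0.14], [-1.2, -2.2, 0, 0, 0, -0.28], [-1.6, -3.1, 0, 0, 0, -0.42], [-1.8, -3.4, 0, 0, 0, -0.56], [-1.8, -3.4, 0, 0, 0, -0.7]]])

```text
time_s: 5.7
tool_pos: [0.5034, -0.1717, 0.1818]
eef_rot: [0.0, -0.035, 0.999, -0.001]
ft_force: [0.0, -0.1, -0.5]
width: 0.0116
finger_force: 30.0
```

Emit:
drive_tool(rows=[[[0, 0, 0, 0, 0, -0.13], [0, 0, 0, 0, 0, -0.24], [0, 0, 0, 0, 0, -0.24], [0, 0, 0, 0, 0, -0.24], [0, 0, 0, 0, 0, -0.24]]])

```text
time_s: 6.2
tool_pos: [0.5041, -0.1672, 0.1817]
eef_rot: [0.0, -0.153, 0.988, -0.0]
ft_force: [-0.8, 0.4, -0.1]
width: 0.012
finger_force: 30.0
```

Run:
```python
from h import *
T=pose();o=arm.get_obs();print(T[:3,3],o['q']);np.save('Tw4.npy',T);print(delta([.5055,-.171,.18],np.radians(108.3)))
im=arm.get_image('wrist');cv2.imwrite('pics/w4.png',im)
print(proj('wrist',[.5055,-.171,.072],T), proj('wrist',T[:3,3]+[0,0,-.056],T))
```

```text
[ 0.5041 -0.1672  0.1817] [ 0.8891  0.1971 -0.724   1.7966  0.1398  1.1993  2.0018]
(array([-0.0059, -0.1004,  0.0425]), array([-0.0004,  0.0004, -0.0122]))
[314.7854 240.3498] [320.3136 268.1686]
```

View pics/w4.png

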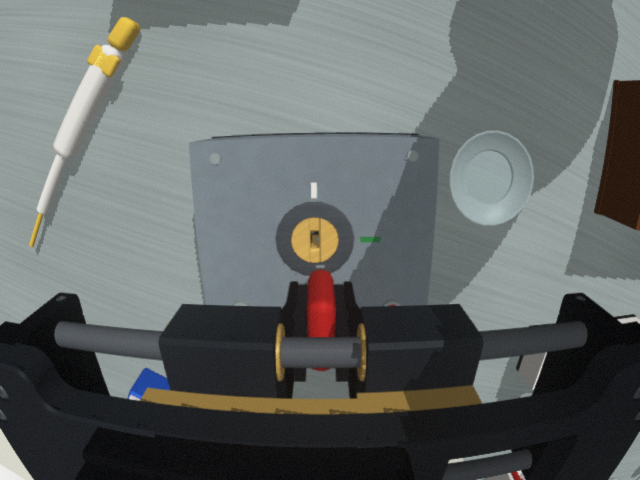

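Run:
```python
from bar import *
T=np.load('Tw4.npy');im=cv2.imread('pics/w4.png')
print(*barrel(im,T,(315,240),28))
cv2.imwrite('pics/c4.png',cv2.resize(im[200:300,265:375],None,fx=6,fy=6,interpolation=cv2.INTER_NEAREST))
for x,z in((4,56),(6,52.5),(6,27),(11,26),(11,21),(18,21),(18,-19)): print(x,z,proj('wrist',T[:3,3]+T[:3,0]*x/1e3+T[:3,2]*z/1e3,T))
```

```text
[ 0.5054 -0.1713] 17.625341415405273 [ 0.5054 -0.1714] (34.74748229980469, 35.01552200317383) [ 0.501  -0.1729] 143.6316668594736 24
4 56 [320.2721 261.9267]
6 52.5 [320.2718 260.9218]
6 27 [320.2985 278.8985]
11 26 [320.2897 270.7066]
11 21 [320.2956 274.6202]
18 21 [320.281  261.4537]
18 -19 [320.3391 298.9264]
```

View pics/c4.png

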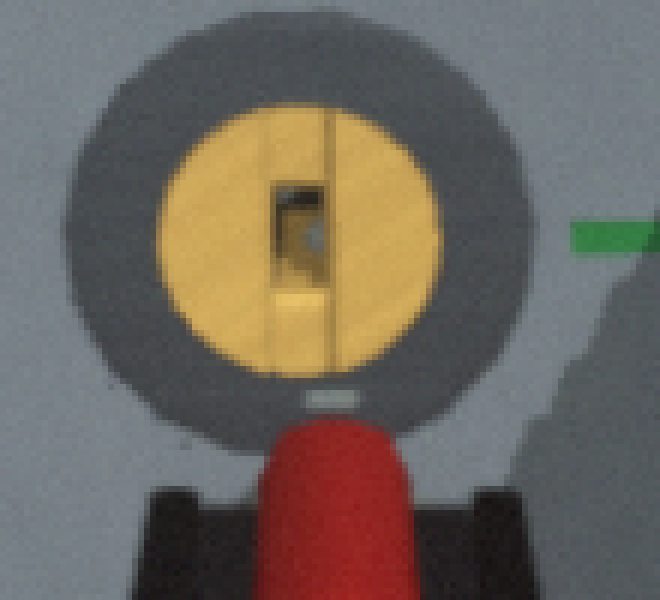

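The crop shows the barrel centred at pixel (315,240) with its slot upright in the image. The blade tip at (320.4,266) sits about 2 mm towards tool -x and is aligned in y. I'll move over the slot allowing for that offset.

Emit:
drive_tool(rows=[[[0.05, -0.1, 0.2, 0, 0, -0.014], [0.05, -0.1, 0.5, 0, 0, -0.014], [0.05, -0.1, 0.8, 0, 0, -0.014], [0.05, -0.1, 1.05, 0, 0, -0.014], [0.05, -0.1, 1.05, 0, 0, -0.014]]])

```text
time_s: 6.75
tool_pos: [0.5021, -0.1712, 0.1374]
eef_rot: [-0.001, -0.161, 0.987, 0.001]
ft_force: [-1.0, 0.5, -0.2]
width: 0.0121
finger_force: 30.0
```

Emit:
drive_tool(rows=[[[0, 0, 0, 0, 0, 0], [0, 0, 0, 0, 0, 0], [0, 0, 0, 0, 0, 0]]])

```text
time_s: 7.05
tool_pos: [0.5036, -0.1717, 0.14]
eef_rot: [0.0, -0.161, 0.987, -0.0]
ft_force: [1.0, -0.2, -0.5]
width: 0.012
finger_force: 30.0
```

Run:
```python
from bar import *
T=pose();o=arm.get_obs();print(T[:3,3],o['ft_force']);np.save('Tw5.npy',T);print(delta([.5035,-.1719,.13],np.radians(108.3)))
im=arm.get_image('wrist');cv2.imwrite('pics/w5.png',im)
print(*barrel(im,T,proj('wrist',[.5055,-.171,.072],T),40))
c=proj('wrist',[.5054,-.1713,.072],T);print(c)
x0,y0=int(c[0])-50,int(c[1])-50
print(x0,y0);cv2.imwrite('pics/c5.png',cv2.resize(im[y0:y0+100,x0:x0+100],None,fx=6,fy=6,interpolation=cv2.INTER_NEAREST))
for x,z in((6,-7.2),(-6,-7.2),(4,56),(6,52.5),(4,52.5),(11,26),(18,21)): print(x,z,proj('wrist',T[:3,3]+T[:3,0]*x/1e3+T[:3,2]*z/1e3,T))
```

```text
[ 0.5036 -0.1717  0.14  ] [ 0.9795 -0.2063 -0.4878]
(array([ 0.0035, -0.0041,  0.2497]), array([-0.0006,  0.0006,  0.0042]))
[ 0.5054 -0.1714] 17.557554244995117 [ 0.5054 -0.1714] (34.82041931152344, 34.86756896972656) [ 0.5139 -0.1694] 111.72606083041845 163
[320.0262 263.5677]
270 213
6 -7.2 [320.3702 311.1463]
-6 -7.2 [320.3962 334.4998]
4 56 [320.2889 261.922 ]
6 52.5 [320.2889 260.9172]
4 52.5 [320.2924 264.1263]
11 26 [320.3092 270.7021]
18 21 [320.3013 261.4493]
```

View pics/c5.png

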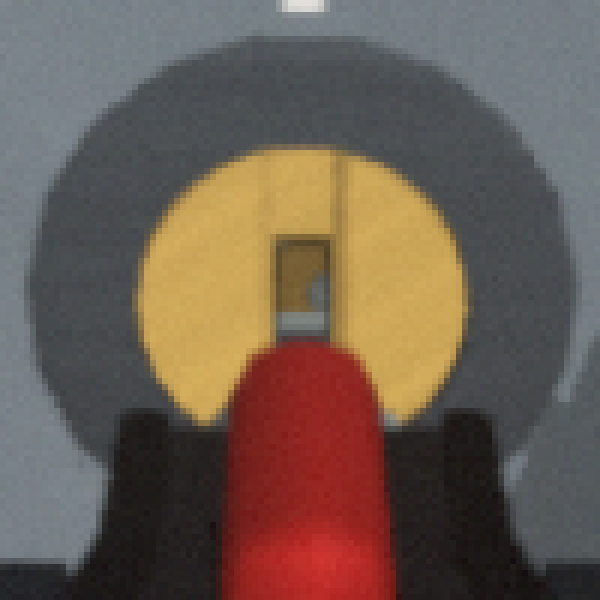

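The view shows the tip at crop (303,320), centred across the slot (275–330). I'll go down gently to enter the mouth.

Emit:
drive_tool(rows=[[[0, 0, 0.1, 0, 0, 0], [0, 0, 0.2, 0, 0, 0], [0, 0, 0.3, 0, 0, 0], [0, 0, 0.36, 0, 0, 0], [0, 0, 0.42, 0, 0, 0]]])

```text
time_s: 7.6
tool_pos: [0.5031, -0.1716, 0.1223]
eef_rot: [-0.0, -0.161, 0.987, 0.0]
ft_force: [-0.1, 0.1, -0.2]
width: 0.0117
finger_force: 30.0
```

Emit:
drive_tool(rows=[[[0, 0, 0, 0, 0, 0], [0, 0, 0, 0, 0, 0]]])

```text
time_s: 7.8
tool_pos: [0.5032, -0.1716, 0.1227]
eef_rot: [0.0, -0.161, 0.987, 0.0]
ft_force: [0.0, 0.4, -0.8]
width: 0.0118
finger_force: 30.0
```

The tip is about 5.5 mm into the slot with no force. Next I'll press past the pins with a wiggle.

Emit:
drive_tool(rows=[[[0, 0.02, 0.05, 0, 0, 0.05], [0, -0.02, 0.09, 0, 0, -0.05], [0, 0.02, 0.13, 0, 0, 0.05], [0, -0.02, 0.17, 0, 0, -0.05], [0, 0, 0.2, 0, 0, 0]]])

```text
time_s: 8.3
tool_pos: [0.504, -0.1722, 0.1154]
eef_rot: [0.001, -0.163, 0.987, -0.001]
ft_force: [0.7, -2.2, 4.1]
width: 0.0115
finger_force: 30.0
```

Emit:
drive_tool(rows=[[[0, 0.025, 0.04, 0, 0, 0.05], [0, -0.025, 0.08, 0, 0, -0.05], [0, 0.025, 0.12, 0, 0, 0.05], [0, -0.025, 0.15, 0, 0, -0.05], [0, 0, 0.17, 0, 0, 0]]])

```text
time_s: 8.8
tool_pos: [0.5042, -0.1723, 0.1093]
eef_rot: [0.001, -0.162, 0.987, -0.001]
ft_force: [-1.1, -2.6, 9.3]
width: 0.0119
finger_force: 30.0
```

Emit:
drive_tool(rows=[[[0, 0.025, 0.03, 0, 0, 0.05], [0, -0.025, 0.06, 0, 0, -0.05], [0, 0.025, 0.09, 0, 0, 0.05], [0, -0.025, 0.12, 0, 0, -0.05], [0, 0, 0.14, 0, 0, 0]]])

```text
time_s: 9.3
tool_pos: [0.5039, -0.1721, 0.1031]
eef_rot: [0.001, -0.163, 0.987, -0.0]
ft_force: [0.1, -2.4, 5.4]
width: 0.0114
finger_force: 30.0
```

Emit:
drive_tool(rows=[[[0, 0.025, 0.02, 0, 0, 0.05], [0, -0.025, 0.04, 0, 0, -0.05], [0, 0.025, 0.06, 0, 0, 0.05], [0, -0.025, 0.08, 0, 0, -0.05], [0, 0, 0.08, 0, 0, 0]]])

```text
time_s: 9.8
tool_pos: [0.5034, -0.1722, 0.0993]
eef_rot: [0.0, -0.162, 0.987, -0.0]
ft_force: [0.5, -3.4, -2.7]
width: 0.0122
finger_force: 30.0
```

Emit:
drive_tool(rows=[[[0, 0, 0.02, 0, 0, 0.03], [0, 0, 0.04, 0, 0, -0.03], [0, 0, 0.06, 0, 0, 0.0], [0, 0, 0.06, 0, 0, 0], [0, 0, 0.06, 0, 0, 0]]])

```text
time_s: 10.3
tool_pos: [0.5037, -0.1723, 0.0978]
eef_rot: [0.0, -0.16, 0.987, -0.001]
ft_force: [-3.4, -1.1, 9.9]
width: 0.0114
finger_force: 30.0
```

Emit:
drive_tool(rows=[[[0, 0.02, 0.02, 0, 0, 0.04], [0, -0.02, 0.03, 0, 0, -0.04], [0, 0, 0.03, 0, 0, 0], [0, 0, 0.03, 0, 0, 0], [0, 0, 0.03, 0, 0, 0]]])

```text
time_s: 10.8
tool_pos: [0.5039, -0.1724, 0.0977]
eef_rot: [0.0, -0.16, 0.987, -0.001]
ft_force: [-7.2, -0.7, 21.2]
width: 0.0112
finger_force: 30.0
```

Run:
```python
from bar import *
T=pose();o=arm.get_obs();print(T[:3,3],o['ft_force'],o['torque'],o['q'])
im=arm.get_image('wrist')
cv2.imwrite('pics/w6.png',cv2.resize(im[190:370,220:420],None,fx=3,fy=3,interpolation=cv2.INTER_CUBIC))
```

```text
[ 0.5039 -0.1724  0.0977] [-7.209  -0.6588 21.245 ] [-0.0069  1.6112  0.0156] [ 0.8595  0.2925 -0.7006  1.8843  0.2194  1.0401  1.9612]
```

View pics/w6.png

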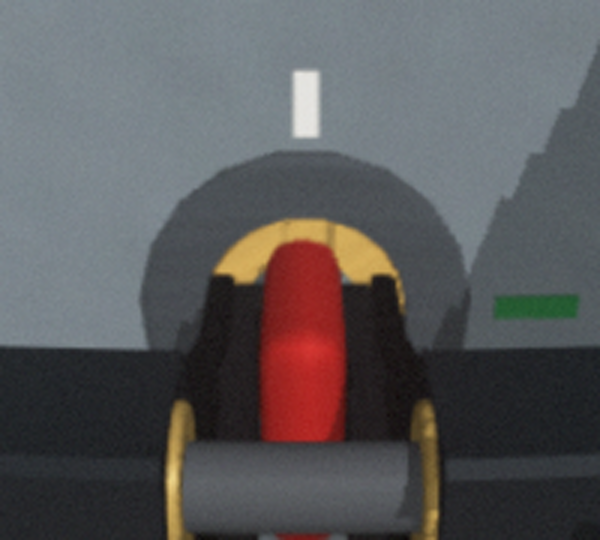

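The key has hit a hard stop at TCP z 0.0977, the expected home height, with the force rising from 10 to 21 N and no further travel. The view shows the shoulder on the barrel and the white mark still aligned. Next is the clockwise turn about the key's axis.

Emit:
drive_tool(rows=[[[0.015, 0.006, -0.01, 0, 0, 0.14], [0.016, 0.013, -0.01, 0, 0, 0.28], [0.016, 0.02, -0.01, 0, 0, 0.42], [0.015, 0.026, -0.01, 0, 0, 0.56], [0.013, 0.032, -0.01, 0, 0, 0.7]]])

```text
time_s: 11.35
tool_pos: [0.5039, -0.1711, 0.0977]
eef_rot: [0.002, 0.19, 0.982, -0.0]
ft_force: [-1.8, -1.7, 11.8]
width: 0.0118
finger_force: 30.0
```

Emit:
drive_tool(rows=[[[0.002, 0.006, 0, 0, 0, 0.14], [0.002, 0.013, 0, 0, 0, 0.28], [0.002, 0.02, 0, 0, 0, 0.42], [0.001, 0.026, 0, 0, 0, 0.56], [-0.001, 0.032, 0, 0, 0, 0.7]]])

```text
time_s: 11.85
tool_pos: [0.5045, -0.1703, 0.0978]
eef_rot: [0.002, 0.515, 0.857, 0.0]
ft_force: [-0.1, -2.9, 11.9]
width: 0.0119
finger_force: 30.0
```

Emit:
drive_tool(rows=[[[0.002, 0.004, 0, 0, 0, 0.1], [0.002, 0.01, 0, 0, 0, 0.2], [0.002, 0.01, 0, 0, 0, 0.2], [0.002, 0.01, 0, 0, 0, 0.2]]])

```text
time_s: 12.25
tool_pos: [0.5047, -0.1702, 0.0978]
eef_rot: [0.002, 0.596, 0.803, 0.0]
ft_force: [-0.9, -2.5, 10.5]
width: 0.0119
finger_force: 30.0
```

Run:
```python
from h import *
T=pose();o=arm.get_obs();y=T[:3,1];print(T[:3,3],o['ft_force'],o['torque'],o['q'],'yaw_y',np.degrees(np.arctan2(y[1],y[0])),o['finger_force'])
print('axis offset in tool',(np.array([.5054,-.1713,0])-T[:3,3])@T[:3,:3])
im=arm.get_image('wrist');cv2.imwrite('pics/w7full.png',im)
cv2.imwrite('pics/w7.png',cv2.resize(im[190:370,220:420],None,fx=3,fy=3,interpolation=cv2.INTER_CUBIC))
```

```text
[ 0.5047 -0.1702  0.0978] [-0.8791 -2.471  10.5127] [-0.6942 -0.0068  0.0773] [ 0.6571  0.2511 -0.4687  1.895   0.1336  1.0217  0.4246] yaw_y 16.793480433882113 30.00196529785171
axis offset in tool [-0.0009  0.0001  0.0978]
```

Emit:
drive_tool(rows=[[[0.001, 0.003, 0, 0, 0, 0.04], [0.002, 0.005, 0, 0, 0, 0.08], [0.002, 0.005, 0, 0, 0, 0.08], [0.002, 0.005, 0, 0, 0, 0.08], [0.002, 0.005, 0, 0, 0, 0.08]]])

```text
time_s: 12.8
tool_pos: [0.5048, -0.1702, 0.0978]
eef_rot: [0.002, 0.628, 0.778, 0.0]
ft_force: [-0.4, -3.1, 11.8]
width: 0.012
finger_force: 30.0
```

Run:
```python
from h import *
T=pose();o=arm.get_obs();y=T[:3,1];print(T[:3,3],o['ft_force'],o['torque'],'yaw_y',np.degrees(np.arctan2(y[1],y[0])),o['finger_force'],o['dq'])
# head orientation in the picture relative to the tool (slip check)
for n in('w5','w7full','now'):
    im=arm.get_image('wrist') if n=='now' else cv2.imread(f'pics/{n}.png')
    hsv=cv2.cvtColor(im,cv2.COLOR_BGR2HSV); m=cv2.inRange(hsv,(0,130,50),(8,255,255))|cv2.inRange(hsv,(172,130,50),(180,255,255))
    m[:,:290]=0;m[:,350:]=0;m[:262]=0;m[335:]=0
    r=[y for y in range(280,330,6) if m[y].any()]; c=[np.where(m[y])[0].mean() for y in r]
    print(n,np.polyfit(r,c,1),len(r))
```

```text
[ 0.5048 -0.1702  0.0978] [-0.4028 -3.1306 11.7589] [-0.726   0.0616 -0.0027] yaw_y 12.218023499116953 30.001953444443643 [ 0.0023  0.0003 -0.0012 -0.0017  0.0004  0.0011  0.0009]
w5 [  0.0153 316.0778] 9
w7full [  0.0014 319.6333] 9
now [ -0.0097 323.1778] 9
```

The tool has turned 1.68 rad since the key went home. The head has slipped less than 0.03 rad in the grip and the height hasn't changed, so the barrel should be at about 1.46 rad or more. I'm handing the job in.

```bash
python3 -c "
from workcell import arm
print(arm.finish_job())"
```

```text
the job is handed in; nothing more can be done
None
```

I handed the job in with the red key pressed home in the grey box's switch and still gripped after turning it 1.68 rad clockwise. I estimate the barrel at about 1.46 rad or more (not read directly), and the hand-in returned no verdict.

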